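# Make up two gong sets in their trays

## Task

Make up two gong sets from the stock on the bench: in the three-bay tray the slim beater goes in the middle bay, with the largest gong and the smallest gong in the bays either side of it (either way round); in the two-bay tray go the middle-sized gong and the stubby beater, one to a bay (either way round). Set every piece down upright, without dropping it, in the middle of its bay, then let go, and do not disturb the mug, the hammer and the tin.

Things in the scene. Friction and masses are not known exactly. Their poses are not given: they have to be found in the camera images.
- gong_large: the largest of three gongs: low round copper bossed gong lying boss up: foot and rim 74 mm in diameter, a shallow face rising from 11 mm at the rim to 20 mm at the boss, an upright round boss 22 mm in diameter spanning heights 20 to 35 mm, rounded tip; 39 mm high in all. About 170 g. Origin: centre of the underside; z up; round about z.
- gong_medium: the middle-sized of three gongs: low round copper bossed gong lying boss up: foot and rim 58 mm in diameter, a shallow face rising from 11 mm at the rim to 20 mm at the boss, an upright round boss 20 mm in diameter spanning heights 20 to 35 mm, rounded tip; 39 mm high in all. About 120 g. Origin: centre of the underside; z up; round about z.
- gong_small: the smallest of three gongs: low round copper bossed gong lying boss up: foot and rim 42 mm in diameter, a shallow face rising from 11 mm at the rim to 20 mm at the boss, an upright round boss 16 mm in diameter spanning heights 20 to 35 mm, rounded tip; 39 mm high in all. About 80 g. Origin: centre of the underside; z up; round about z.
- beater_slim: the tall, slim wooden beater standing on its head, handle up: head a cylinder 40 mm in diameter and 28 mm high, above it a round handle 14 mm in diameter, 110 mm high in all. About 70 g. Origin: centre of the underside; z up along the handle; round about z.
- beater_stubby: the short, stubby wooden beater standing on its head, handle up: head a cylinder 60 mm in diameter and 34 mm high, above it a round handle 20 mm in diameter, 88 mm high in all. About 130 g. Origin: centre of the underside; z up along the handle; round about z.
- tray_three: low wooden tray with three square bays in a row, fixed. Outside 102 mm along its x, 294 mm along its y; origin: centre of the underside, z up. Top of the floor 6 mm, rims of walls and dividers 20 mm above the bench; walls 6 mm thick. Each bay is 90 x 90 mm inside, centred at x = 0 and y = -96, 0 and +96 mm in the tray's frame. Turned at most 9 degrees.
- tray_two: low wooden tray with two square bays in a row, fixed. Outside 102 mm along its x, 198 mm along its y; origin: centre of the underside, z up. Top of the floor 6 mm, rims of walls and dividers 20 mm above the bench; walls 6 mm thick. Each bay is 90 x 90 mm inside, centred at x = 0 and y = -48 and +48 mm in the tray's frame. Turned at most 9 degrees.
- mug: bystander: white mug, 80 mm in diameter and 90 mm high, handle on its y side, to one side of the stock. Origin: centre of the underside. Leave it alone.
- hammer: bystander: hammer 260 mm long lying crosswise beyond the trays. Origin: under the tool's middle, x along it towards the head. Leave it alone.
- tin: bystander: closed green tin, 66 mm in diameter and 75 mm high, to the other side of the stock. Origin: centre of the underside. Leave it alone.

How it is judged:
By the outcome, as a careful person would: the job done as asked, in the order asked, and still so for the second after the job is handed in, with the robot touching nothing.
It also fails if it takes over 128 s, if anything falls off the work surface, if the arm or the gripper's body presses on something with over 40 N, if the wrist force passes 120 N, or if a joint passes its speed limit or range.

## Robot

A 7-joint arm with a two-finger parallel gripper is mounted at the origin on the work surface. World frame = base frame: x ahead of the robot, y to its left, z up, the work surface at z = 0. Lengths are in m, angles in rad, forces in N, time in s.
With the tool pointing down it reaches from about 0.35 to 0.9 m from the base axis. Payload 8.1 kg.
Tool frame: the origin (TCP) lies between the finger pads; the fingertips stand 22 mm ahead of it and the grasp point (between the pads) lies 3 mm ahead of it (arm.tip_reach is the distance from the TCP to the fingertips, in m); z points along the fingers, y is the line along which they close (so a half turn about z gives the same grasp; the last joint's range is limited). The gripper opens to 92 mm and grips with 3 to 60 N. Pads are 19 mm wide; open, the fingers measure 130 mm over their backs; the gripper's body (75 mm by 190 mm) begins 47 mm behind the grasp point.
Start: joints at [-1.24, 0.434, 0.025, 1.573, -0.012, 1.134, -0.075], TCP at [0.263, 0.567, 0.249] pointing down, gripper open.
Joint ranges: [-2.62, 2.62], [-0.44, 2.09], [-1.27, 1.32], [0.08, 2.57], [-1.32, 4.46], [0.12, 2], [-2.74, 2.74]. Speed limits (rad/s): [2.22, 2.22, 3.01, 3.01, 3.14, 3.14, 3.14].

## Interface

Orientations are given as a rotation vector (axis times angle).
In Python, from cell import telemetry, vision, job, arm gives the robot as it stands. The module is installed in compiled form; this text tells all that it offers.
- The arm moves only by the shell command python3 -m creep 'ROWS' [FORCE]. ROWS is text: rows parted by semicolons, each of 7 numbers parted by spaces: the finger opening in cm, from 0 to 9.18, then the shift along the tool's x, y, z in cm, then the turn, a rotation vector about the tool's x, y, z in degrees. A call has 1 to 5 rows; each row is the pose to reach, as a shift and turn from the pose commanded when the call began, along the tool's axes at that moment; what a row does not reach only later rows make up. A row lasts 1/8 s, in which the tool goes at most 62.5 mm and 10.7 degrees, less where a joint would pass 70% of its speed; a pose out of reach is approached as far as the arm can. A call with a gripper value outside its range is refused whole. The fingers move at their own pace and stop on an object; FORCE is the grip in N (left out, the last holds). Time passes only in rows, so rows that repeat a pose let the fingers close. It gives the time, the measured TCP pose, the force, the opening and the grip force at its end, in the units of the state.
- telemetry.observe(): the state, without advancing time (a new reading comes with each control period).
- vision.get_image(name): name is "scene" or "top" or "wrist"; returns the picture (400x640x3 uint8, red, green, blue); there is no depth.
- vision.camera_info(name): a dict with "fov_y" (degrees; the focal length in pixels is half the picture's height over the tangent of half this angle, whatever the lens; pixels are square), "cx", "cy" (the principal point, pixels), "dist_coeffs" ([k1, k2, p1, p2, k3] as OpenCV has them; the pictures are not rectified), "extrinsics" (4x4, takes a point from camera to world coordinates). Camera axes: x right, y down, z forward; pixel columns grow to the right and rows downward; lengths in m; the calibration is good to about 2 mm. A picture is of the moment at which its call begins: read the wrist's pose just before it. camera_info takes no time and is no camera call; for the wrist camera it gives the pose at the moment of the call.
- job.sign_off(): hands the job in; it is judged then, once.
The state is a dict: "clock": time; "joints": joint angles; "dq": joint speeds; "joint_efforts": joint torques, N m; "position": TCP position; "ee_rot": TCP orientation; "force": force on the tool from outside, world axes, zero at the start; "ft_torque": the same for the moment, N m; "width": opening from 0.0 (shut) to 1.0 (fully open); "gripper_force": force on a finger pad.
Only numpy, scipy, OpenCV 4.12 (cv2) and the standard library are available. Lean on these libraries where they do the work, as an engineer would, in place of code of your own. Each camera call takes 0.05 s, during which the arm holds its last target. There are 200 camera calls.

## Working session

There is one attempt and no reset: what is moved stays moved. The work goes in short steps, Python scripts to look and compute and a shell command to move; the robot and the scene stay as the last step left them, time stands still between calls to the robot, and variables do not carry over. Pictures are saved under pics/ and viewed, at most 14 in all, crops included, and the job is handed in when it is done.

```bash
mkdir -p pics; python3 - <<'E'
from cell import telemetry, vision
import cv2
s=telemetry.observe(); print(s['clock'],s['position'],s['ee_rot'],s['force'],s['width'])
for n in ('top','scene'):
    i=vision.camera_info(n); print(n,i)
    cv2.imwrite(f'pics/{n}0.png',vision.get_image(n)[:,:,::-1])
E
```

```text
0.0 [0.26253622 0.56667529 0.24796674] [-6.76125425e-01 -3.06778052e+00  2.36265022e-03] [ 0.5693393  -0.42124017 -0.3892634 ] 1.0018768737815824
top {'fov_y': 51.2692321474684, 'cx': 322.2716973763006, 'cy': 199.40563314870363, 'dist_coeffs': array([0.01146607, 0.        , 0.        , 0.        , 0.        ]), 'extrinsics': array([[ 0.02435778, -0.9786644 ,  0.20401638,  0.36254023],
       [-0.99969653, -0.02309391,  0.00857382, -0.00889849],
       [-0.00367936, -0.2041633 , -0.97892993,  1.20054749],
       [ 0.        ,  0.        ,  0.        ,  1.        ]])}
scene {'fov_y': 53.359684727375864, 'cx': 328.9508787428143, 'cy': 196.89851774058008, 'dist_coeffs': array([-0.02393759,  0.        ,  0.        ,  0.        ,  0.        ]), 'extrinsics': array([[-0.03199939,  0.57503715, -0.81750127,  1.64391476],
       [ 0.99934508,  0.03223375, -0.0164438 ,  0.00907592],
       [ 0.01689534, -0.81749206, -0.575692  ,  0.77437558],
       [ 0.        ,  0.        ,  0.        ,  1.        ]])}
```

View pics/top0.png

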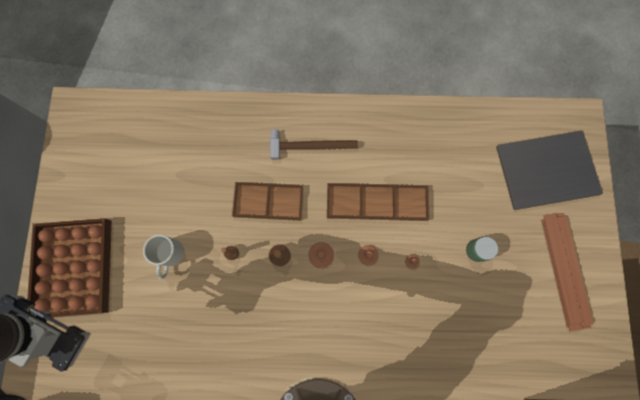

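View pics/scene0.png

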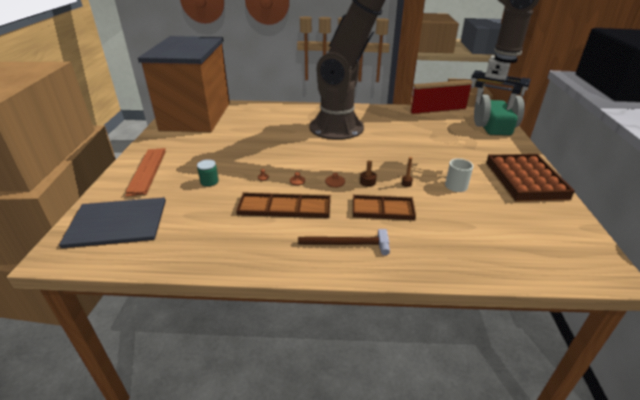

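The top view shows, left to right: mug (160,250), slim beater (232,253), stubby beater (280,255), large, medium and small gongs (321,255), (368,255), (412,261), and the tin (483,248). The two-bay tray is at (268,200), the three-bay tray at (378,201), and the hammer beyond them. The scene view confirms this layout.

```bash
cat > h.py <<'E'
import numpy as np, cv2
from cell import telemetry, vision
from scipy.spatial.transform import Rotation as R
def ray(i,px):
    f=200/np.tan(np.radians(i['fov_y']/2)); K=np.array([[f,0,i['cx']],[0,f,i['cy']],[0,0,1]])
    p=cv2.undistortPoints(np.array(px,float).reshape(-1,1,2),K,i['dist_coeffs']).reshape(-1,2)
    d=np.c_[p,np.ones(len(p))]@i['extrinsics'][:3,:3].T
    return i['extrinsics'][:3,3],d/np.linalg.norm(d,axis=1)[:,None]
def plane(i,px,z):
    o,d=ray(i,px); return o+d*((z-o[2])/d[:,2])[:,None]
def tri(views):  # [(info,px)] -> point, residual (m)
    A=0;b=0;L=[]
    for i,px in views:
        o,d=ray(i,px); P=np.eye(3)-np.outer(d[0],d[0]); A=A+P; b=b+P@o; L.append((o,P))
    x=np.linalg.solve(A,b); return x,max(np.linalg.norm(P@(x-o)) for o,P in L)
def proj(i,X):
    f=200/np.tan(np.radians(i['fov_y']/2)); E=np.linalg.inv(i['extrinsics']); K=np.array([[f,0,i['cx']],[0,f,i['cy']],[0,0,1]])
    return cv2.projectPoints(np.atleast_2d(np.array(X,float)),cv2.Rodrigues(E[:3,:3])[0],E[:3,3],K,i['dist_coeffs'])[0].reshape(-1,2)
def go(x,y,z,yaw=0.):
    """shift(cm)/turn(deg) in tool axes to put TCP at xyz, tool down, tool y at yaw deg from world x"""
    s=telemetry.observe(); r=R.from_rotvec(s['ee_rot']); c,n=np.cos(np.radians(yaw)),np.sin(np.radians(yaw))
    T=R.from_matrix(np.array([[-n,c,0],[c,n,0],[0,0,-1]]).T.T)
    return np.round(r.inv().apply(np.array([x,y,z])-s['position'])*100,2),np.round((r.inv()*T).as_rotvec(degrees=True),1)
def snap(n):
    s=telemetry.observe(); i=vision.camera_info(n); return i,vision.get_image(n)
E
python3 - <<'E'
from h import *
i=vision.camera_info('top')
for n,p,z in [('slim',(232,253),.05),('stub',(280,255),.05),('L',(321,255),.03),('M',(368,255),.03),('S',(412,261),.03),('t2',(268,200),.01),('t3',(378,201),.01),('mug',(160,250),.08),('tin',(486,248),.075),('ham',(275,145),.02)]: print(n,plane(i,p,z).round(3))
print(np.round(telemetry.observe()['joints'],2))
w=vision.camera_info('wrist');s=telemetry.observe()
E_=w['extrinsics'];r=R.from_rotvec(s['ee_rot'])
print('cam in tool',r.inv().apply(E_[:3,3]-s['position']),(r.inv()*R.from_matrix(E_[:3,:3])).as_matrix().round(2),w['fov_y'])
print(go(.5,.15,.33), go(.5,-.05,.33))
E
```

```text
slim [[0.446 0.245 0.05 ]]
stub [[0.444 0.113 0.05 ]]
L [[0.448 0.001 0.03 ]]
M [[ 0.451 -0.13   0.03 ]]
S [[ 0.438 -0.252  0.03 ]]
t2 [[0.605 0.16  0.01 ]]
t3 [[ 0.61  -0.161  0.01 ]]
mug [[0.447 0.432 0.08 ]]
tin [[ 0.474 -0.442  0.075]]
ham [[0.771 0.146 0.02 ]]
[-1.24  0.44  0.02  1.57 -0.01  1.13 -0.08]
cam in tool [ 0.0755703  -0.00037356 -0.13669499] [[-0.   -0.96 -0.28]
 [ 1.   -0.    0.  ]
 [-0.   -0.28  0.96]] 65.13724128267178
(array([-39.06, -27.84,  -8.15]), array([-0.1,  0.1, 65.1])) (array([-47.47, -45.99,  -8.13]), array([-0.1,  0.1, 65.1]))
```

```bash
python3 -m creep '9 -5 -3.5 -2 0 0 10; 9 -10 -7 -4 0 0 20; 9 -15 -10.5 -6 0 0 30; 9 -20 -14 -8 0 0 40; 9 -24 -17 -8 0 0 50'; python3 -c "
from h import *
print(go(.5,.13,.33))"
```

```text
clock: 0.72
position: [0.4103, 0.3103, 0.33]
ee_rot: [1.917, 2.489, 0.004]
force: [-0.0, -0.2, 0.2]
width: 0.978
gripper_force: 0.0
(array([-1.972e+01,  4.070e+00, -1.000e-02]), array([ 0.1, -0.1, 14.8]))
```

```bash
python3 -m creep '9 -6 1 0 0 0 5; 9 -12 2 0 0 0 10; 9 -17 3 0 0 0 14.8; 9 -19.7 4.1 0 0 0 14.8; 9 -19.7 4.1 0 0 0 14.8'; python3 - <<'E'
from h import *
import pickle
i,im=snap('wrist'); pickle.dump((i,im),open('w1.pkl','wb')); cv2.imwrite('pics/w1.png',im[:,:,::-1])
print(go(.5,-.15,.33))
E
python3 -m creep '9 -6 0 0 0 0 0; 9 -12 0 0 0 0 0; 9 -18 0 0 0 0 0; 9 -24 0 0 0 0 0; 9 -28 0 0 0 0 0'
python3 -m creep '9 0 0 0 0 0 0;9 0 0 0 0 0 0'
python3 - <<'E'
from h import *
import pickle
i,im=snap('wrist'); pickle.dump((i,im),open('w2.pkl','wb')); cv2.imwrite('pics/w2.png',im[:,:,::-1])
E
```

```text
clock: 1.35
position: [0.5009, 0.13, 0.3286]
ee_rot: [2.219, 2.223, -0.001]
force: [0.3, 0.9, 0.4]
width: 0.979
gripper_force: 0.0
(array([-28.18,  -0.12,  -0.15]), array([-0. ,  0. ,  0.2]))
clock: 2.02
position: [0.5013, -0.1487, 0.3287]
ee_rot: [-2.215, -2.228, -0.0]
force: [0.4, 0.4, 0.5]
width: 0.98
gripper_force: 0.0
clock: 2.28
position: [0.5019, -0.1455, 0.3284]
ee_rot: [-2.212, -2.23, -0.0]
force: [0.5, 0.5, -0.0]
width: 0.982
gripper_force: 0.0
```

View pics/w1.png

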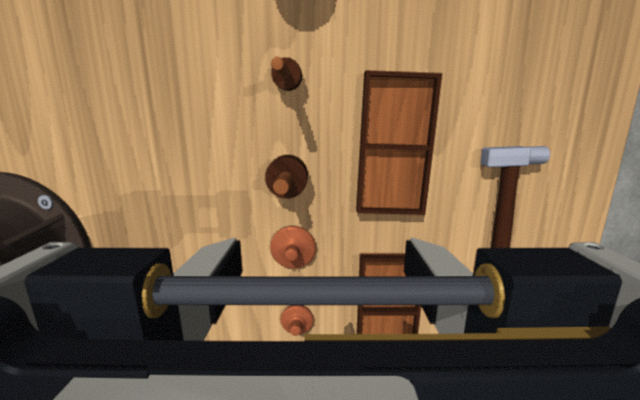

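View pics/w2.png

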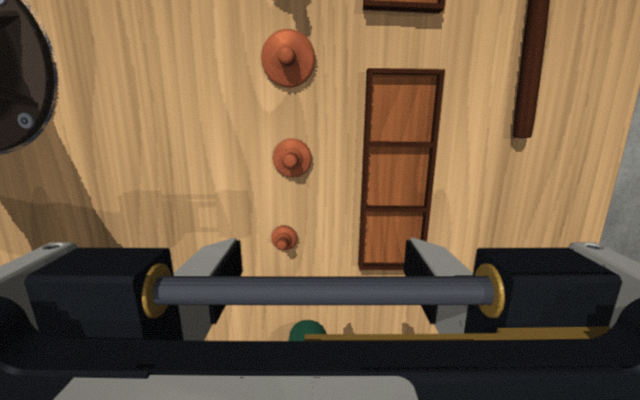

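w1: slim beater tip (277,63), head (287,75). Stubby tip (281,184), head (287,177). Large gong (293,247), boss tip (292,253). Two-bay tray corners are near (366,72), (440,74), (423,214), (358,211).
w2: large gong (288,57), medium (292,158), small (284,238). Three-bay tray corners are near (368,70), (443,70), (427,269), (360,267).

```bash
python3 - <<'E'
from h import *
import pickle
i1,m1=pickle.load(open('w1.pkl','rb'));i2,m2=pickle.load(open('w2.pkl','rb'))
for n,m,ps in [('w1',m1,[(277,63),(290,80),(281,184),(290,170),(285,165),(275,240),(292,253),(400,100),(400,147),(363,150),(300,125),(250,100),(200,210)]),('w2',m2,[(270,55),(287,53),(305,70),(280,150),(291,158),(275,240),(400,100),(400,144),(440,100),(340,100),(300,200)])]:
    h=cv2.cvtColor(m,cv2.COLOR_RGB2HSV)
    for p in ps: print(n,p,h[p[1],p[0]])
E
```

```text
w1 (277, 63) [ 12 164 159]
w1 (290, 80) [ 11 170  42]
w1 (281, 184) [ 11 165 144]
w1 (290, 170) [ 10 145  60]
w1 (285, 165) [ 13 168  56]
w1 (275, 240) [  9 165 175]
w1 (292, 253) [  9 162 164]
w1 (400, 100) [ 12 166 140]
w1 (400, 147) [  8 159  61]
w1 (363, 150) [  9 162  60]
w1 (300, 125) [ 17 120 119]
w1 (250, 100) [ 17 113 192]
w1 (200, 210) [ 16 113 198]
w2 (270, 55) [  9 164 159]
w2 (287, 53) [  9 165 162]
w2 (305, 70) [ 10 171 139]
w2 (280, 150) [  9 162 168]
w2 (291, 158) [  9 163 172]
w2 (275, 240) [  9 161 146]
w2 (400, 100) [ 11 170 147]
w2 (400, 144) [  8 170  57]
w2 (440, 100) [  8 147  66]
w2 (340, 100) [ 17 114 193]
w2 (300, 200) [ 17 116 183]
```

```bash
cat > sn.py <<'E'
import sys,pickle
from h import *
v=snap('wrist'); pickle.dump(v,open(sys.argv[1]+'.pkl','wb'))
E
python3 -m creep '9 -5 0 0 0 0 0; 9 -10 0 0 0 0 0; 9 -10 0 0 0 0 0; 9 -10 0 0 0 0 0' >/dev/null; python3 sn.py w3
python3 -m creep '9 6 0 0 0 0 0; 9 12 0 0 0 0 0; 9 18 0 0 0 0 0; 9 24 0 0 0 0 0; 9 30 0 0 0 0 0' >/dev/null
python3 -m creep '9 6 0 0 0 0 0; 9 12 0 0 0 0 0; 9 18 0 0 0 0 0; 9 18 0 0 0 0 0; 9 18 0 0 0 0 0'; python3 sn.py w4
cat > seg.py <<'E'
from h import *
import pickle
V={k:pickle.load(open(k+'.pkl','rb')) for k in ('w1','w2','w3','w4')}
def comps(im):
    h=cv2.cvtColor(im,cv2.COLOR_RGB2HSV); m=((h[...,1]>138)&(h[...,0]<=15)).astype(np.uint8)*255
    m[275:]=0; m=cv2.morphologyEx(m,cv2.MORPH_OPEN,np.ones((3,3)))
    cs=cv2.findContours(m,cv2.RETR_EXTERNAL,cv2.CHAIN_APPROX_NONE)[0]
    return [c.reshape(-1,2) for c in cs if cv2.contourArea(c)>150 and c[...,0].min()>230 and c[...,0].max()<470]
if __name__=='__main__':
  for k,(i,im) in V.items():
    print(k,i['extrinsics'][:3,3].round(3))
    for c in comps(im):
        x,y,w,h=cv2.boundingRect(c); P=plane(i,c,.011)
        if w<60:
            (cx,cy),r=cv2.minEnclosingCircle(P[:,:2].astype(np.float32)); print(' obj bbox',(x,y,w,h),'circ z=11',round(cx,3),round(cy,3),round(r*2000,1))
        else:
            P=plane(i,c,.02)[:,:2].astype(np.float32)*1000; print(' tray',(x,y,w,h),cv2.minAreaRect(P),cv2.approxPolyDP(c,6,True).reshape(-1,2).tolist())
E
python3 seg.py
```

```text
clock: 4.12
position: [0.4985, 0.2335, 0.3286]
ee_rot: [-2.212, -2.231, 0.001]
force: [0.5, -0.3, -0.1]
width: 0.979
gripper_force: 0.0
w1 [0.5   0.205 0.465]
 obj bbox (360, 254, 45, 21) circ z=11 0.596 -0.025 79.4
 obj bbox (271, 226, 45, 42) circ z=11 0.454 0.005 72.9
 obj bbox (265, 156, 42, 42) circ z=11 0.446 0.117 64.7
 tray (357, 71, 85, 144) ((604.1629638671875, 161.65187072753906), (196.83750915527344, 102.70853424072266), 88.4246597290039) [[365, 71], [357, 210], [424, 213], [441, 74]]
 obj bbox (271, 57, 30, 32) circ z=11 0.45 0.261 46.7
w2 [ 0.501 -0.071  0.465]
 obj bbox (272, 226, 25, 24) circ z=11 0.441 -0.255 40.6
 obj bbox (273, 139, 39, 38) circ z=11 0.456 -0.131 56.8
 tray (359, 69, 85, 201) ((609.5675659179688, -156.6485595703125), (292.6707458496094, 103.01673889160156), 89.91353607177734) [[368, 69], [359, 268], [403, 269], [409, 237], [426, 239], [443, 70]]
 obj bbox (261, 29, 54, 58) circ z=11 0.454 0.003 72.8
 tray (364, 0, 81, 11) ((602.112060546875, 64.75151824951172), (101.10552215576172, 11.337182998657227), 0.8373063802719116) [[364, 5], [440, 10], [444, 0]]
w3 [ 0.502 -0.171  0.465]
 obj bbox (268, 162, 27, 26) circ z=11 0.441 -0.255 40.6
 obj bbox (270, 63, 41, 44) circ z=11 0.456 -0.131 57.4
 tray (361, 0, 89, 209) ((609.7540893554688, -165.6151580810547), (274.2363586425781, 103.329345703125), 89.89398193359375) [[369, 0], [361, 207], [428, 208], [449, 0]]
w4 [0.497 0.308 0.465]
 obj bbox (270, 223, 39, 46) circ z=11 0.447 0.109 79.9
 tray (356, 149, 80, 126) ((603.9508056640625, 163.5018310546875), (196.10435485839844, 103.14966583251953), 88.58538818359375) [[366, 149], [356, 272], [401, 274], [405, 242], [424, 238], [435, 153]]
 obj bbox (277, 139, 28, 28) circ z=11 0.448 0.255 45.9
```

```bash
python3 - <<'E'
from seg import *
A=[('w1',(287,75)),('w1',(286,178)),('w1',(293,248)),('w2',(292,158)),('w2',(284,238))]
B=[('w4',(291,153)),('w4',(290,248)),('w2',(288,58)),('w3',(290,85)),('w3',(281,175))]
def tile(k,c): 
    m=V[k][1][c[1]-25:c[1]+25,c[0]-25:c[0]+25]; t=cv2.resize(m,None,fx=3,fy=3,interpolation=cv2.INTER_NEAREST).copy(); t[::30,:3]=255;t[:3,::30]=255;t[:,0]=255;t[0]=255; return t
cv2.imwrite('pics/tiles.png',np.vstack([np.hstack([tile(*a) for a in A]),np.hstack([tile(*a) for a in B])])[:,:,::-1])
# heads
for k in ('w1','w4'):
  i,im=V[k]; h=cv2.cvtColor(im,cv2.COLOR_RGB2HSV)
  for c in comps(im):
    x,y,w,hh=cv2.boundingRect(c)
    if w>50 or x>300: continue
    d=c[[h[p[1],p[0],2]<95 for p in c]]
    if len(d)<10: continue
    for z in (.0,.028,.034):
        P=plane(i,d,z)[:,:2]
        s=np.linalg.lstsq(np.c_[2*P,np.ones(len(P))],(P**2).sum(1),rcond=None)[0]; print(k,(x,y,w,hh),z,s[:2].round(4),'d',round(2000*np.sqrt(s[2]+s[:2]@s[:2]),1))
# tray corners, bench-height check
def T(a,pa,b,pb): print(a,b,tri([(V[a][0],pa),(V[b][0],pb)]))
T('w1',(424,213),'w2',(440,10)); T('w1',(441,74),'w4',(435,153)); T('w1',(365,71),'w4',(366,149)); T('w2',(359,268),'w3',(361,207))
E
```

```text
w1 (265, 156, 42, 42) 0.0 [0.4453 0.1147] d 62.5
w1 (265, 156, 42, 42) 0.028 [0.4486 0.1202] d 58.7
w1 (265, 156, 42, 42) 0.034 [0.4493 0.1213] d 57.9
w1 (271, 57, 30, 32) 0.0 [0.4496 0.2603] d 39.1
w1 (271, 57, 30, 32) 0.028 [0.4527 0.257 ] d 36.8
w1 (271, 57, 30, 32) 0.034 [0.4533 0.2563] d 36.3
w4 (270, 223, 39, 46) 0.0 [0.4453 0.1105] d 63.3
w4 (270, 223, 39, 46) 0.028 [0.4484 0.1224] d 59.5
w4 (270, 223, 39, 46) 0.034 [0.4491 0.125 ] d 58.7
w4 (277, 139, 28, 28) 0.0 [0.45   0.2549] d 39.3
w4 (277, 139, 28, 28) 0.028 [0.4528 0.2582] d 36.9
w4 (277, 139, 28, 28) 0.034 [0.4535 0.2588] d 36.4
w1 w2 (array([0.65241214, 0.06190853, 0.01331102]), np.float64(0.00166618770526255))
w1 w4 (array([0.65761277, 0.25774966, 0.01883225]), np.float64(0.0003269886336661451))
w1 w4 (array([0.55835618, 0.26174316, 0.01299611]), np.float64(0.001244232372285415))
w2 w3 (array([ 0.5594222 , -0.30109115,  0.0201986 ]), np.float64(1.7538943899984026e-05))
```

View pics/tiles.png

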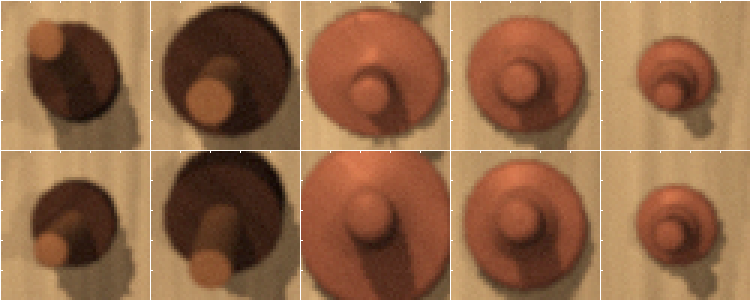

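The tiles show each handle or boss tip clearly. Slim is at w1 (277,63.3) and w4 (283.3,161.3), stubby at w1 (280.7,187) and w4 (285,263). Large is at w1 (292,255) and w2 (286.3,53.7), medium at w2 (290.3,159.7) and w3 (288.7,82.3), small at w2 (282,244) and w3 (279,177.7).

```bash
python3 - <<'E'
from seg import *
for n,a,pa,b,pb,z in [('slim','w1',(277,63.3),'w4',(283.3,161.3),.11),('stub','w1',(280.7,187),'w4',(285,263),.088),('L','w1',(292,255),'w2',(286.3,53.7),.038),('M','w2',(290.3,159.7),'w3',(288.7,82.3),.038),('S','w2',(282,244),'w3',(279,177.7),.038)]:
    x,r=tri([(V[a][0],pa),(V[b][0],pb)]); print(n,x.round(4),round(r,4),plane(V[a][0],pa,z)[0,:2].round(4),plane(V[b][0],pb,z)[0,:2].round(4))
print(go(.452,.257,.2), telemetry.observe()['clock'])
E
```

```text
slim [0.4525 0.257  0.1094] 0.0003 [0.4523 0.257 ] [0.4529 0.2572]
stub [0.4486 0.119  0.0879] 0.0001 [0.4485 0.119 ] [0.4488 0.119 ]
L [0.4545 0.0035 0.0373] 0.0001 [0.4547 0.0039] [0.4545 0.0034]
M [ 0.4571 -0.1299  0.0348] 0.0005 [ 0.4569 -0.1295] [ 0.4579 -0.1302]
S [ 0.4415 -0.2551  0.0347] 0.0001 [ 0.4421 -0.2536] [ 0.4418 -0.2544]
(array([ 2.49, -4.68, 12.88]), array([-0. ,  0. ,  0.4])) 4.175
```

```bash
python3 -m creep '5 1.5 -3 4 0 0 0; 5 2.5 -4.7 9 0 0 0; 5 2.5 -4.7 12.9 0 0 0; 5 2.5 -4.7 12.9 0 0 0; 5 2.5 -4.7 12.9 0 0 0'; python3 -c "
from h import *
print(go(.4525,.257,.088))"
```

```text
clock: 4.8
position: [0.4535, 0.2568, 0.2014]
ee_rot: [2.216, 2.226, 0.003]
force: [1.7, -0.2, 1.1]
width: 0.551
gripper_force: 0.0
(array([ 0.  , -0.12, 11.34]), array([ 0.1, -0.1,  0.2]))
```

```bash
python3 -m creep '5 0 -0.1 4 0 0 0; 5 0 -0.1 8 0 0 0; 5 0 -0.1 11.3 0 0 0; 5 0 -0.1 11.3 0 0 0; 5 0 -0.1 11.3 0 0 0'; python3 -m creep '0.5 0 0 0 0 0 0; 0.5 0 0 0 0 0 0; 0.5 0 0 0 0 0 0; 0.5 0 0 0 0 0 0; 0.5 0 0 0 0 0 0' 15
```

```text
clock: 5.42
position: [0.4528, 0.2577, 0.0888]
ee_rot: [2.215, 2.227, 0.005]
force: [-0.5, 0.1, 0.6]
width: 0.543
gripper_force: 0.0
clock: 6.05
position: [0.4512, 0.2572, 0.0867]
ee_rot: [-2.215, -2.228, 0.0]
force: [-0.2, -0.2, -0.1]
width: 0.147
gripper_force: 15.0
```

```bash
python3 -m creep '0.5 0 0 -2 0 0 0; 0.5 0 1 -5 0 0 0; 0.5 0 5 -8 0 0 0; 0.5 -1 9 -8 0 0 0; 0.5 -3 13 -8 0 0 0' 25; python3 -m creep '0.5 -4 2 0 0 0 0; 0.5 -8 3 0 0 0 0; 0.5 -12 3 0 0 0 0; 0.5 -16 3 0 0 0 0; 0.5 -20 3 0 0 0 0';python3 -m creep '0.5 -4 0 0 0 0 0; 0.5 -8 0 0 0 0 0; 0.5 -12 0 0 0 0 0; 0.5 -16 0 0 0 0 0; 0.5 -18.4 0 0 0 0 0';python3 -m creep '0.5 0 0 0 0 0 0; 0.5 0 0 0 0 0 0'; python3 -c "
from h import *
print(go(.6095,-.1566,.093))"
```

```text
clock: 6.68
position: [0.5825, 0.2289, 0.167]
ee_rot: [-2.212, -2.23, -0.001]
force: [-0.7, 0.0, -0.0]
width: 0.147
gripper_force: 25.0
clock: 7.3
position: [0.6124, 0.0269, 0.1664]
ee_rot: [-2.215, -2.228, 0.001]
force: [-0.5, -0.3, -1.2]
width: 0.147
gripper_force: 25.0
clock: 7.92
position: [0.6131, -0.1585, 0.1665]
ee_rot: [2.217, 2.225, -0.002]
force: [-0.2, 0.8, -1.5]
width: 0.147
gripper_force: 25.0
clock: 8.18
position: [0.6138, -0.1545, 0.1664]
ee_rot: [-2.213, -2.228, -0.001]
force: [-0.3, 0.4, -1.0]
width: 0.149
gripper_force: 25.0
(array([-0.21, -0.42,  7.34]), array([-0. , -0.1,  0.4]))
```

```bash
python3 -m creep '0.5 -0.1 -0.3 3 0 0 0; 0.5 -0.1 -0.3 6 0 0 0; 0.5 -0.1 -0.3 6.6 0 0 0; 0.5 -0.1 -0.3 6.8 0 0 0; 0.5 -0.1 -0.3 7 0 0 0'; python3 -m creep '0.5 0 0 0.1 0 0 0; 0.5 0 0 0.2 0 0 0; 0.5 0 0 0.2 0 0 0'; python3 -m creep '0.5 0 0 0.1 0 0 0; 0.5 0 0 0.2 0 0 0; 0.5 0 0 0.2 0 0 0'
```

```text
clock: 8.8
position: [0.6116, -0.1566, 0.0978]
ee_rot: [2.213, 2.228, 0.002]
force: [-0.2, 0.4, -0.3]
width: 0.147
gripper_force: 25.0
clock: 9.18
position: [0.6108, -0.1569, 0.0949]
ee_rot: [2.215, 2.228, 0.0]
force: [-0.1, -0.5, -0.1]
width: 0.145
gripper_force: 25.0
clock: 9.55
position: [0.6109, -0.1569, 0.0928]
ee_rot: [2.215, 2.228, 0.0]
force: [-0.7, 0.6, 0.5]
width: 0.149
gripper_force: 25.0
```

```bash
for k in 1; do python3 -m creep '0.5 0 0 0.1 0 0 0; 0.5 0 0 0.1 0 0 0' | grep -E 'pos|force'; python3 -m creep '0.5 0 0 0.1 0 0 0; 0.5 0 0 0.1 0 0 0'| grep -E 'pos|force'; python3 -m creep '0.5 0 0 0.1 0 0 0; 0.5 0 0 0.1 0 0 0'| grep -E 'pos|force'; done
```

```text
position: [0.611, -0.1569, 0.0927]
force: [-3.2, 0.2, 8.9]
gripper_force: 25.0
position: [0.6112, -0.157, 0.0926]
force: [-4.8, 2.1, 18.7]
gripper_force: 25.0
position: [0.6114, -0.1571, 0.0925]
force: [-7.9, 3.0, 25.9]
gripper_force: 25.1
```

```bash
python3 -m creep '0.5 0 0 -0.15 0 0 0; 0.5 0 0 -0.25 0 0 0; 0.5 0 0 -0.25 0 0 0'| grep -E 'pos|force'; python3 -m creep '4 0 0 0 0 0 0; 4 0 0 0 0 0 0; 4 0 0 0 0 0 0; 4 0 0 0 0 0 0; 4 0 0 0 0 0 0'; python3 -m creep '4 0 0 -2 0 0 0; 4 0 0 -5 0 0 0; 4 0 0 -9 0 0 0; 4 0 0 -13 0 0 0; 4 0 0 -17 0 0 0' ; python3 -c "
from h import *
print(go(.4545,.0035,.2))"; python3 sn.py p1; python3 -c "
import pickle,cv2
i,m=pickle.load(open('p1.pkl','rb')); cv2.imwrite('pics/p1.png',m[:,:,::-1])"
```

```text
position: [0.6111, -0.1569, 0.0926]
force: [-1.6, 0.9, 6.4]
gripper_force: 25.0
clock: 11.3
position: [0.6108, -0.1568, 0.0922]
ee_rot: [-2.215, -2.228, 0.0]
force: [-0.2, 0.4, 0.1]
width: 0.436
gripper_force: 0.0
clock: 11.92
position: [0.6106, -0.1568, 0.2636]
ee_rot: [-2.215, -2.228, -0.0]
force: [1.9, 0.2, 0.2]
width: 0.438
gripper_force: 0.0
(array([ 16.12, -15.51,   6.36]), array([-0. , -0. ,  0.3]))
```

View pics/p1.png

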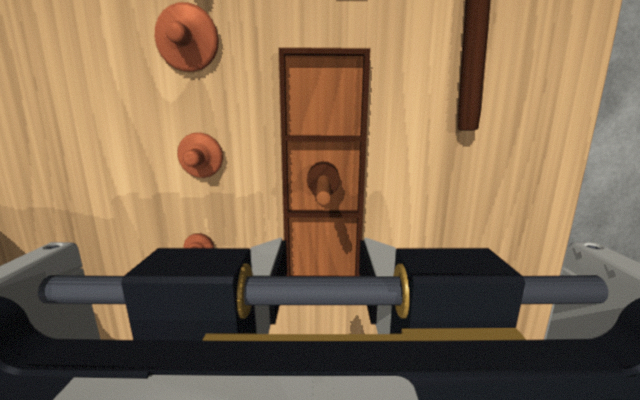

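The picture shows the slim beater upright in the middle bay (head at (323,177), bay centre about (325,175)). Next is the large gong.

```bash
python3 -m creep '4 5 -5 0 0 0 0; 4 10 -10 2 0 0 0; 4 16.1 -15.5 5 0 0 0; 4 16.1 -15.5 8 0 0 0; 4 16.1 -15.5 12 0 0 0' >/dev/null; python3 -m creep '4 0 0 2 0 0 0; 4 0 0 2 0 0 0'; python3 -c "
from h import *
print(go(.4545,.0035,.0445))"
```

```text
clock: 12.85
position: [0.4538, 0.0031, 0.1212]
ee_rot: [-2.214, -2.227, 0.004]
force: [-0.3, -0.8, 0.3]
width: 0.435
gripper_force: 0.0
(array([0.04, 0.09, 7.67]), array([-0.2,  0. ,  0.3]))
```

```bash
python3 -m creep '4 0 0.1 4 0 0 0; 4 0 0.1 6.5 0 0 0; 4 0 0.1 7.2 0 0 0; 4 0 0.1 7.7 0 0 0; 4 0 0.1 7.7 0 0 0'; python3 -m creep '1 0 0 0 0 0 0; 1 0 0 0 0 0 0; 1 0 0 0 0 0 0; 1 0 0 0 0 0 0; 1 0 0 0 0 0 0' 30
```

```text
clock: 13.48
position: [0.4564, 0.0033, 0.0459]
ee_rot: [2.214, 2.227, 0.002]
force: [0.9, 0.1, 0.4]
width: 0.437
gripper_force: 0.0
clock: 14.1
position: [0.4557, 0.0033, 0.0456]
ee_rot: [-2.215, -2.228, -0.0]
force: [-2.6, -0.4, 6.0]
width: 0.221
gripper_force: 30.1
```

```bash
python3 -m creep '1 0 0 -0.5 0 0 0; 1 0 0 -1.5 0 0 0; 1 0 0 -3 0 0 0; 1 0 0 -5 0 0 0; 1 0 0 -5 0 0 0'; python3 -c "
from h import *
import pickle
i,m=snap('wrist'); cv2.imwrite('pics/g1.png',m[:,:,::-1])
print(go(.6095,-.0606,.096))"
```

```text
clock: 14.72
position: [0.4569, 0.0034, 0.0966]
ee_rot: [2.213, 2.227, 0.004]
force: [-0.4, -0.3, -1.1]
width: 0.225
gripper_force: 30.0
(array([-6.5 , 15.28,  0.  ]), array([ 0.1, -0. ,  0.4]))
```

View pics/g1.png

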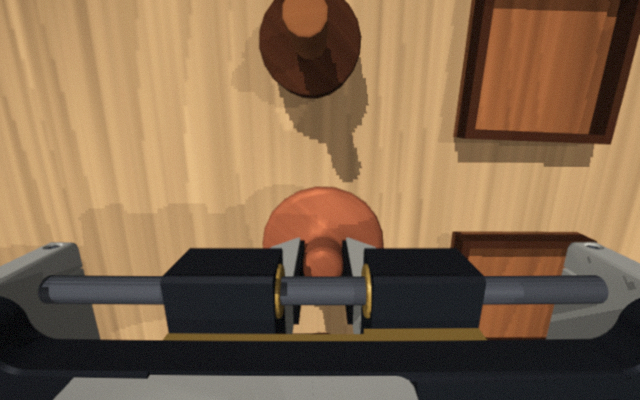

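The large gong is held level at (323,235), clear of the bench.

```bash
python3 -m creep '1 -1.5 4 0 0 0 0; 1 -3 8 0 0 0 0; 1 -5 12 0 0 0 0; 1 -6.5 15.3 0 0 0 0; 1 -6.5 15.3 0 0 0 0'; python3 -m creep '1 0 0 1 0 0 0; 1 0 0 1 0 0 0; 1 0 0 1 0 0 0;1 0 0 1 0 0 0'; python3 -c "
from h import *
print(go(.6095,-.0606,.0516))"
```

```text
clock: 15.4
position: [0.6108, -0.0626, 0.0941]
ee_rot: [2.216, 2.225, -0.001]
force: [-1.1, 0.2, -2.4]
width: 0.22
gripper_force: 30.0
clock: 15.9
position: [0.6091, -0.0605, 0.0855]
ee_rot: [2.214, 2.228, 0.001]
force: [-0.6, 0.7, -1.8]
width: 0.218
gripper_force: 30.0
(array([-0.01,  0.04,  3.39]), array([ 0. , -0. ,  0.4]))
```

```bash
python3 -m creep '1 0 0 1.5 0 0 0; 1 0 0 2.6 0 0 0; 1 0 0 3 0 0 0; 1 0 0 3.1 0 0 0;1 0 0 3.1 0 0 0'|grep -E 'pos|force'; python3 -m creep '1 0 0 0.1 0 0 0; 1 0 0 0.1 0 0 0'|grep -E 'pos|force'; python3 -m creep '1 0 0 0.1 0 0 0; 1 0 0 0.1 0 0 0'|grep -E 'pos|force';python3 -m creep '1 0 0 0.1 0 0 0; 1 0 0 0.1 0 0 0'|grep -E 'pos|force'
```

```text
position: [0.6094, -0.0609, 0.0543]
force: [0.6, 0.1, -2.3]
gripper_force: 30.0
position: [0.6093, -0.0608, 0.0534]
force: [-0.2, 0.9, -2.2]
gripper_force: 30.0
position: [0.6092, -0.0608, 0.0522]
force: [0.5, 0.5, -1.1]
gripper_force: 30.0
position: [0.6094, -0.0608, 0.0517]
force: [-2.2, 1.0, 4.2]
gripper_force: 30.0
```

```bash
python3 -m creep '4 0 0 0 0 0 0; 4 0 0 0 0 0 0; 4 0 0 0 0 0 0; 4 0 0 0 0 0 0; 4 0 0 0 0 0 0'|grep -E 'pos|force|wid'; python3 -m creep '4 0 0 -1 0 0 0; 4 0 0 -4 0 0 0; 4 0 0 -8 0 0 0; 4 0 0 -12 0 0 0; 4 0 0 -13 0 0 0' |grep -E 'pos|force'; python3 -m creep '4 -4 -4 -2 0 0 0; 4 -8 -8 -2 0 0 0; 4 -13 -13 -2 0 0 0; 4 -19.4 -16.8 0 0 0 0; 4 -19.4 -16.8 3 0 0 0'|grep pos; python3 -m creep '4 0 0 2 0 0 0; 4 0 0 2 0 0 0;4 0 0 2 0 0 0'; python3 -c "
from h import *
print(go(.4415,-.255,.0445))"
```

```text
position: [0.6092, -0.0608, 0.0512]
force: [-0.3, -0.7, 0.8]
width: 0.434
gripper_force: 0.0
position: [0.6107, -0.0612, 0.1848]
force: [-0.1, -0.8, 0.3]
gripper_force: 0.0
position: [0.4407, -0.2595, 0.1522]
clock: 19.52
position: [0.4428, -0.2557, 0.1318]
ee_rot: [2.214, 2.228, 0.0]
force: [0.3, -0.3, 0.7]
width: 0.432
gripper_force: 0.0
(array([ 0.07, -0.14,  8.73]), array([0. , 0. , 0.4]))
```

```bash
python3 -m creep '4 0 -0.1 4 0 0 0; 4 0 -0.1 7 0 0 0; 4 0 -0.1 8.2 0 0 0; 4 0 -0.1 8.7 0 0 0; 4 0 -0.1 8.7 0 0 0'|grep -E 'pos|force'; python3 -m creep '0.7 0 0 0 0 0 0; 0.7 0 0 0 0 0 0; 0.7 0 0 0 0 0 0; 0.7 0 0 0 0 0 0; 0.7 0 0 0 0 0 0' 25|grep -E 'pos|force|wid';  python3 -m creep '0.7 0 0 -0.5 0 0 0; 0.7 0 0 -1.5 0 0 0; 0.7 0 0 -3 0 0 0; 0.7 0 0 -5 0 0 0; 0.7 0 0 -5 0 0 0'; python3 -c "
from h import *
print(go(.6095,-.2526,.096))"
```

```text
position: [0.442, -0.256, 0.0449]
force: [-0.4, 0.3, 0.7]
gripper_force: 0.0
position: [0.4417, -0.2559, 0.0445]
force: [0.3, 0.9, 5.3]
width: 0.168
gripper_force: 25.1
clock: 21.4
position: [0.4424, -0.2564, 0.0961]
ee_rot: [2.213, 2.226, 0.002]
force: [0.2, 0.8, -1.2]
width: 0.166
gripper_force: 25.0
(array([ 0.28, 16.71,  0.06]), array([0.2, 0.1, 0.3]))
```

```bash
python3 -m creep '0.7 0 4 0 0 0 0; 0.7 0.2 8 0 0 0 0; 0.7 0.3 12 0 0 0 0; 0.7 0.3 16 0 0 0 0; 0.7 0.3 16.7 0 0 0 0'|grep -E 'pos|force'; python3 -m creep '0.7 0 0 1 0 0 0; 0.7 0 0 1 0 0 0; 0.7 0 0 1 0 0 0'; python3 -c "
from h import *
print(go(.6095,-.2526,.0505))"
```

```text
position: [0.6108, -0.2506, 0.0935]
force: [-0.7, 0.3, -1.4]
gripper_force: 25.0
clock: 22.4
position: [0.6072, -0.2522, 0.0841]
ee_rot: [-2.215, -2.226, 0.001]
force: [1.0, -0.3, -1.8]
width: 0.168
gripper_force: 25.0
(array([-0.04,  0.23,  3.36]), array([-0. , -0. ,  0.3]))
```

```bash
python3 -m creep '0.7 0 0.1 1.5 0 0 0; 0.7 0 0.1 2.6 0 0 0; 0.7 0 0.1 3 0 0 0; 0.7 0 0.1 3.1 0 0 0;0.7 0 0.1 3.1 0 0 0'|grep -E 'pos|force'; python3 -m creep '0.7 0 0 0.1 0 0 0; 0.7 0 0 0.1 0 0 0'|grep -E 'pos|force'; python3 -m creep '0.7 0 0 0.1 0 0 0; 0.7 0 0 0.1 0 0 0'|grep -E 'pos|force'; python3 -m creep '0.7 0 0 0.1 0 0 0; 0.7 0 0 0.1 0 0 0'|grep -E 'pos|force'
```

```text
position: [0.6095, -0.2519, 0.0534]
force: [-0.7, -0.4, -1.1]
gripper_force: 25.0
position: [0.6094, -0.2519, 0.0524]
force: [-1.0, 0.3, -1.1]
gripper_force: 25.0
position: [0.6093, -0.2518, 0.0512]
force: [0.3, -0.3, 0.1]
gripper_force: 25.0
position: [0.6094, -0.2519, 0.0506]
force: [-1.0, 0.4, 4.1]
gripper_force: 25.0
```

```bash
python3 -m creep '4 0 0 0 0 0 0; 4 0 0 0 0 0 0; 4 0 0 0 0 0 0; 4 0 0 0 0 0 0; 4 0 0 0 0 0 0'|grep -E 'pos|force|wid'; python3 -m creep '4 0 0 -1 0 0 0; 4 0 0 -4 0 0 0; 4 0 0 -8 0 0 0; 4 0 0 -12 0 0 0; 4 0 0 -13 0 0 0' |grep -E 'pos|force'; python3 -m creep '4 0 -4 -2 0 0 0; 4 4 -8 -2 0 0 0; 4 8 -12 -2 0 0 0; 4 12.1 -15.2 0 0 0 0; 4 12.1 -15.2 3 0 0 0'|grep pos; python3 -m creep '4 0 0 2 0 0 0; 4 0 0 2 0 0 0;4 0 0 2 0 0 0'; python3 -c "
from h import *
print(go(.457,-.130,.0445))"
```

```text
position: [0.6094, -0.2518, 0.0502]
force: [0.6, -0.6, 0.3]
width: 0.43
gripper_force: 0.0
position: [0.6107, -0.2528, 0.184]
force: [0.2, -0.3, 0.4]
gripper_force: 0.0
position: [0.4546, -0.1284, 0.1502]
clock: 26.02
position: [0.4569, -0.132, 0.1308]
ee_rot: [2.215, 2.227, 0.0]
force: [0.1, -0.3, 0.4]
width: 0.435
gripper_force: 0.0
(array([0.2 , 0.01, 8.63]), array([0. , 0. , 0.3]))
```

```bash
python3 -m creep '4 0.2 0 4 0 0 0; 4 0.2 0 7 0 0 0; 4 0.2 0 8.2 0 0 0; 4 0.2 0 8.6 0 0 0; 4 0.2 0 8.6 0 0 0'|grep -E 'pos|force'; python3 -m creep '1 0 0 0 0 0 0; 1 0 0 0 0 0 0; 1 0 0 0 0 0 0; 1 0 0 0 0 0 0; 1 0 0 0 0 0 0' 28|grep -E 'pos|force|wid';  python3 -m creep '1 0 0 -0.5 0 0 0; 1 0 0 -1.5 0 0 0; 1 0 0 -3 0 0 0; 1 0 0 -6 0 0 0; 1 0 0 -6 0 0 0'; python3 -c "
from h import *
print(go(.6027,.114,.106))"
```

```text
position: [0.4572, -0.13, 0.0449]
force: [1.1, 0.3, 0.3]
gripper_force: 0.0
position: [0.4569, -0.1297, 0.0446]
force: [-1.8, 0.9, 7.0]
width: 0.2
gripper_force: 28.1
clock: 27.9
position: [0.4581, -0.1301, 0.1066]
ee_rot: [2.212, 2.226, 0.004]
force: [0.4, 0.5, -1.6]
width: 0.2
gripper_force: 28.0
(array([24.32, 14.6 ,  0.12]), array([0.3, 0. , 0.3]))
```

```bash
python3 -m creep '1 4 2.4 0 0 0 0; 1 8 4.8 0 0 0 0; 1 12 7.2 0 0 0 0; 1 16 9.6 0 0 0 0; 1 20 12 0 0 0 0'|grep -E 'pos|force'; python3 -m creep '1 2 1.2 0 0 0 0; 1 4.3 2.6 0 0 0 0; 1 4.3 2.6 0.5 0 0 0;1 4.3 2.6 1 0 0 0; 1 4.3 2.6 1 0 0 0'; python3 -c "
from h import *
print(go(.6027,.114,.0506))"
```

```text
position: [0.5757, 0.0724, 0.104]
force: [-0.1, -1.2, -1.3]
gripper_force: 28.0
clock: 29.15
position: [0.6003, 0.1126, 0.0936]
ee_rot: [-2.216, -2.226, 0.003]
force: [0.5, -0.5, -1.4]
width: 0.201
gripper_force: 28.0
(array([0.15, 0.25, 4.3 ]), array([-0.1,  0.1,  0.2]))
```

```bash
python3 -m creep '1 0.1 0.2 1.5 0 0 0; 1 0.1 0.2 3 0 0 0; 1 0.1 0.2 3.8 0 0 0; 1 0.1 0.2 4 0 0 0;1 0.1 0.2 4 0 0 0'|grep -E 'pos|force'; python3 -m creep '1 0 0 0.1 0 0 0; 1 0 0 0.1 0 0 0'|grep -E 'pos|force'; python3 -m creep '1 0 0 0.1 0 0 0; 1 0 0 0.1 0 0 0'|grep -E 'pos|force'; python3 -m creep '1 0 0 0.1 0 0 0; 1 0 0 0.1 0 0 0'|grep -E 'pos|force'
```

```text
position: [0.6033, 0.1151, 0.0542]
force: [-0.1, 0.3, -1.2]
gripper_force: 28.0
position: [0.6034, 0.1152, 0.0535]
force: [0.6, -0.6, -1.3]
gripper_force: 28.0
position: [0.6032, 0.1152, 0.0523]
force: [0.9, -0.4, -1.1]
gripper_force: 28.0
position: [0.6031, 0.1152, 0.0511]
force: [0.1, 0.7, -1.3]
gripper_force: 28.0
```

```bash
python3 -m creep '1 0 0 0.1 0 0 0; 1 0 0 0.1 0 0 0'|grep -E 'pos|force'; python3 -m creep '4 0 0 0 0 0 0; 4 0 0 0 0 0 0; 4 0 0 0 0 0 0; 4 0 0 0 0 0 0; 4 0 0 0 0 0 0'|grep -E 'pos|force|wid'; python3 -m creep '4.5 0 0 -1 0 0 0; 4.5 0 0 -4 0 0 0; 4.5 0 0 -8 0 0 0; 4.5 0 0 -12 0 0 0; 4.5 0 0 -13 0 0 0' |grep -E 'pos|force'; python3 -m creep '4.5 0 -5 0 0 0 0; 4.5 0 -10 0 0 0 0; 4.5 0.4 -15.4 0 0 0 0; 4.5 0.4 -15.4 1 0 0 0; 4.5 0.4 -15.4 3 0 0 0'|grep pos; python3 -m creep '4.5 0 0 0 0 0 0; 4.5 0 0 0 0 0 0'; python3 -c "
from h import *
print(go(.4487,.119,.065))"
```

```text
position: [0.6032, 0.1151, 0.0507]
force: [-2.5, -1.1, 4.5]
gripper_force: 28.0
position: [0.6032, 0.1151, 0.0502]
force: [0.6, 0.0, -0.1]
width: 0.433
gripper_force: 0.0
position: [0.6047, 0.1152, 0.1838]
force: [0.1, 0.2, -0.2]
gripper_force: 0.0
position: [0.4498, 0.1187, 0.1506]
clock: 32.9
position: [0.4498, 0.118, 0.1505]
ee_rot: [2.215, 2.227, -0.0]
force: [0.4, -1.2, -0.5]
width: 0.492
gripper_force: 0.0
(array([ 0.1 , -0.11,  8.55]), array([0. , 0. , 0.3]))
```

```bash
python3 -m creep '4.5 0.1 -0.1 4 0 0 0; 4.5 0.1 -0.1 7 0 0 0; 4.5 0.1 -0.1 8.2 0 0 0; 4.5 0.1 -0.1 8.5 0 0 0; 4.5 0.1 -0.1 8.5 0 0 0'|grep -E 'pos|force'; python3 -m creep '1 0 0 0 0 0 0; 1 0 0 0 0 0 0; 1 0 0 0 0 0 0; 1 0 0 0 0 0 0; 1 0 0 0 0 0 0' 25|grep -E 'pos|force|wid';  python3 -m creep '1 0 0 -0.5 0 0 0; 1 0 0 -2 0 0 0; 1 0 0 -4 0 0 0; 1 0 0 -7 0 0 0; 1 0 0 -7 0 0 0'; python3 -c "
from h import *
print(go(.6053,.2100,.136))"
```

```text
position: [0.4488, 0.1193, 0.066]
force: [0.0, -1.0, -0.4]
gripper_force: 0.0
position: [0.4484, 0.1193, 0.0654]
force: [0.0, 0.6, 4.2]
width: 0.213
gripper_force: 25.0
clock: 34.78
position: [0.4494, 0.1196, 0.1376]
ee_rot: [2.214, 2.227, 0.006]
force: [0.2, 0.1, -2.6]
width: 0.215
gripper_force: 25.0
(array([ 8.95, 15.64,  0.24]), array([ 0.2, -0.1,  0.3]))
```

```bash
python3 -m creep '1 2 3.6 0 0 0 0; 1 4 7.2 0 0 0 0; 1 6 10.8 0 0 0 0; 1 8 14 0 0 0 0; 1 9 15.6 0 0 0 0'|grep -E 'pos|force'; python3 -m creep '1 0 0 1 0 0 0; 1 0 0 2 0 0 0; 1 0 0 2 0 0 0;1 0 0 2 0 0 0'; python3 -c "
from h import *
print(go(.6053,.21,.0714))"
```

```text
position: [0.6045, 0.2113, 0.1344]
force: [-0.5, -0.5, -2.2]
gripper_force: 25.0
clock: 35.9
position: [0.6032, 0.2098, 0.1153]
ee_rot: [-2.215, -2.227, 0.0]
force: [0.6, -1.2, -1.3]
width: 0.213
gripper_force: 25.0
(array([0.02, 0.21, 4.39]), array([-0. ,  0. ,  0.3]))
```

```bash
python3 -m creep '1 0 0.1 1.5 0 0 0; 1 0 0.1 3 0 0 0; 1 0 0.1 3.8 0 0 0; 1 0 0.1 4.1 0 0 0;1 0 0.1 4.1 0 0 0'|grep -E 'pos|force'; python3 -m creep '1 0 0 0.1 0 0 0; 1 0 0 0.1 0 0 0'|grep -E 'pos|force'; python3 -m creep '1 0 0 0.1 0 0 0; 1 0 0 0.1 0 0 0'|grep -E 'pos|force'; python3 -m creep '1 0 0 0.1 0 0 0; 1 0 0 0.1 0 0 0'|grep -E 'pos|force'
```

```text
position: [0.6046, 0.2101, 0.0741]
force: [-0.2, 0.3, -1.3]
gripper_force: 25.0
position: [0.6048, 0.2102, 0.0735]
force: [-0.3, -0.9, -1.8]
gripper_force: 25.0
position: [0.6046, 0.2101, 0.0723]
force: [-0.1, 0.5, -1.3]
gripper_force: 25.0
position: [0.6047, 0.2102, 0.0715]
force: [-0.4, 0.4, 2.5]
gripper_force: 25.0
```

Contact made. I'll release, rise, move back clear of the trays and look.

```bash
python3 -m creep '4 0 0 0 0 0 0; 4 0 0 0 0 0 0; 4 0 0 0 0 0 0; 4 0 0 0 0 0 0; 4 0 0 0 0 0 0'|grep -E 'pos|force|wid'; python3 -m creep '4.5 0 0 -2 0 0 0; 4.5 0 0 -6 0 0 0; 4.5 0 0 -12 0 0 0; 4.5 0 0 -18 0 0 0; 4.5 0 0 -24 0 0 0' |grep -E 'pos|force'; python3 -m creep '9 -5 -3 0 0 0 0; 9 -8 -6 0 0 0 0; 9 -8 -10 0 0 0 0; 9 -8 -10 0 0 0 0; 9 -8 -10 0 0 0 0'; python3 sn.py f1; python3 -m creep '9 -6 0 0 0 0 0; 9 -12 0 0 0 0 0; 9 -18 0 0 0 0 0; 9 -24 0 0 0 0 0; 9 -27 0 0 0 0 0'>/dev/null;python3 -m creep '9 0 0 0 0 0 0; 9 0 0 0 0 0 0'; python3 sn.py f2; python3 -c "
import pickle,cv2,numpy as np
a=[pickle.load(open(k+'.pkl','rb'))[1][:300,150:550,::-1] for k in ('f1','f2')]; cv2.imwrite('pics/f.png',np.hstack(a))"
```

```text
position: [0.6046, 0.2101, 0.0712]
force: [-0.1, -0.1, 0.1]
width: 0.434
gripper_force: 0.0
position: [0.6043, 0.2097, 0.315]
force: [1.2, 0.3, -0.6]
gripper_force: 0.0
clock: 39.15
position: [0.5057, 0.1297, 0.3124]
ee_rot: [2.214, 2.228, 0.003]
force: [0.1, -0.7, 0.2]
width: 0.959
gripper_force: 0.0
clock: 40.08
position: [0.5073, -0.1397, 0.311]
ee_rot: [-2.214, -2.229, 0.0]
force: [-0.3, 0.6, 0.0]
width: 0.982
gripper_force: 0.0
```

View pics/f.png

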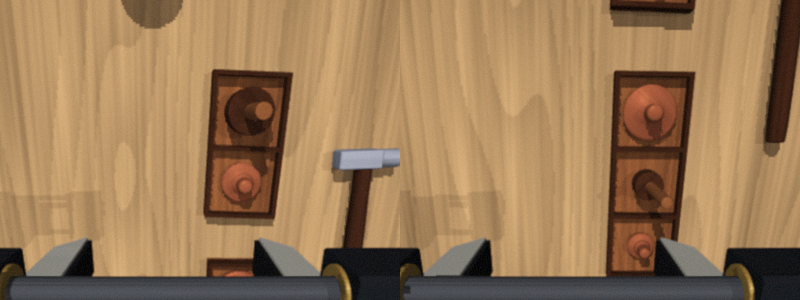

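All five pieces stand upright in their bays: stubby (250,110) and medium (241,183) on the left, large (650,110), slim (648,184) and small (640,245) on the right. One numeric check of the centring follows.

```bash
python3 - <<'E'
from seg import comps
from h import *
import pickle
for k,L in [('f1',[('stub',(411,111),.094,(.605,.210)),('M',(396,187),.043,(.603,.114))]),('f2',[('L',(403,114),.043,(.6095,-.0606)),('slim',(417,203),.116,(.6095,-.1566)),('S',(394,253),.043,(.6095,-.2526))])]:
    i,im=pickle.load(open(k+'.pkl','rb'))
    for c in comps(im):
        if cv2.boundingRect(c)[3]>100: print('tray',cv2.minAreaRect((plane(i,c,.02)[:,:2]*1000).astype(np.float32)))
    for n,p,z,b in L: print(n,(plane(i,p,z)[0,:2]-b).round(4))
E
```

```text
tray ((604.116455078125, 161.80935668945312), (197.04766845703125, 102.75865173339844), 88.53681182861328)
stub [-0.0035 -0.0003]
M [ 0.0003 -0.0007]
tray ((609.540771484375, -153.6757354736328), (286.86279296875, 102.75298309326172), 89.84522247314453)
L [-0.0033 -0.0024]
slim [ 0.0013 -0.001 ]
S [-0.0016  0.0013]
```

Every piece is within about 4 mm of its bay centre, and the trays have not moved.

```bash
python3 -c "
from cell import job
print(job.sign_off())"
```

```text
the job is handed in; nothing more can be done
None
```

Both gong sets are made up and the job is handed in at about 40 s of the 128 s: all five pieces stand upright within about 4 mm of their bay centres, with the mug, hammer and tin left alone.

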